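Advance the sensor target by one turn of the hand wheel

ROBOT

A 6-joint arm with a two-finger parallel gripper is mounted at the origin on the work surface. World frame = base frame: x ahead of the robot, y to its left, z up, the work surface at z = 0. Lengths are in m, angles in rad, forces in N, time in s.
With the tool pointing down it reaches from about 0.425 to 0.95 m from the base axis. Payload 3.5 kg.
Tool frame: the origin (TCP) lies midway between the tips of the shut fingers; the grasp point (between the pads) lies 19 mm behind it; z points along the fingers, y is the direction in which the jaws open and shut (so a half turn about z gives the same grasp; the last joint's range is limited). The gripper opens to 85 mm and grips with 20 to 120 N. Pads are 22 mm wide; open, the fingers measure 114 mm over their backs; the gripper's body (76 mm by 85 mm) begins 54 mm behind the grasp point. The pads swing forward as they close: fully open they stand 13 mm farther back than shut.
Start: joints at [1.198, 0.286, 1.577, -0, 1.279, -0.15], TCP at [0.149, 0.658, 0.205] pointing down, gripper open.
Joint ranges: [-2.77, 2.77], [-0.9, 2.22], [0.21, 2.48], [-1.53, 4.67], [0.24, 2.81], [-2.84, 2.84]. Speed limits (rad/s): [2.79, 2.79, 3.14, 3.14, 3.14, 3.14].

INTERFACE

Orientations are given as a unit quaternion [x, y, z, w].
In Python, from plant import * gives the robot as it stands.
- The arm moves only by the shell command python3 -m jog 'ROWS' [FORCE]. ROWS is a JSON object of lists of equal length, an entry for each row: "travel": the shift along the world's x, y, z in mm, a list of three; "dr": the turn, a rotation vector about the world's x, y, z in degrees, a list of three; "jaw": the closure in counts, from 0 (fully open) to 255 (shut). In form: {"travel": [[x, y, z], ...], "dr": [[wx, wy, wz], ...], "jaw": [jaw, ...]}. A call has 1 to 5 rows; each row shifts and turns the commanded pose from where the row before left it; what a row does not reach is not made up. A row lasts 1/12 s, in which the tool goes at most 41.7 mm and 7.16 degrees, less where a joint would pass 70% of its speed; a pose out of reach is approached as far as the arm can. A call is refused whole if a number of a shift passes 41.7 or a number of a turn 7.16, either way. A call with a gripper value outside its range is refused whole. The fingers move at their own pace and stop on an object; FORCE is the grip in N (left out, the last holds). Time passes only in rows, so rows that do not move let the fingers close. It gives the time, the measured TCP pose, the force and the opening at its end, in the units of the state.
- get_state(): the state, without advancing time (a new reading comes with each control period).
- read_camera(name): name is "scene" or "top" or "wrist"; returns the picture (480x640x3 uint8, red, green, blue); there is no depth.
- camera_info(name): a dict with "K" (3x3 intrinsics, pixels), "R" (3x3) and "t" (3): a world point X has camera coordinates R X + t; the wrist camera has in their place "mount" (4x4, takes a point from camera to tool coordinates, whose origin is the TCP and whose axes are the flange's). Camera axes: x right, y down, z forward; pixel columns grow to the right and rows downward; lengths in m; the calibration is good to about 2 mm. A picture is of the moment at which its call begins: read the wrist's pose just before it. camera_info takes no time and is no camera call.
- sign_off(): hands the job in, once; it reports no verdict.
The state is a dict: "time": time; "qpos": joint angles; "dq": joint speeds; "joint_efforts": joint torques, N m; "eef_pos": TCP position; "tcp_rot": TCP orientation; "contact_force": force on the tool from outside, world axes, zero at the start; "wrist_torque": the same for the moment, N m; "opening": opening from 0.0 (shut) to 1.0 (fully open).
Only numpy, scipy, OpenCV 4.12 (cv2) and the standard library are available. Lean on these libraries where they do the work, as an engineer would, in place of code of your own. Each camera call takes 0.05 s, during which the arm holds its last target. There are 200 camera calls.

TASK

Move the white target plate on the calibration slide one step further from the wheel: push the hand wheel round clockwise, seen from above, by its upright black handle through exactly one full turn, so that the handle ends where it started. Push with the outside of the fingers, without taking the handle between them, leave everything else where it is, and finish clear of the wheel.

Things in the scene. Friction and masses are not known exactly. Their poses are not given: they have to be found in the camera images.
- feed_wheel (a joint): turn angle of the hand wheel in rad, growing clockwise seen from above; at the start it stands anywhere from 0 to 5.5. End stops at -0.2 and 12.3. The wheel turns stiffly (about 1.5 N pushed sideways at the handle), has no spring and stays where it is left. One turn is 6.283 and moves the white target plate 24 mm away from the wheel.
- wheel_hub (a point): centre of the top of the wheel's hub, on the vertical axis of the wheel, 110 mm above the table. The wheel is a level aluminium hand wheel with three spokes, 156 mm across its rim; the rim is 16 mm thick, its top 108 mm above the table; the hub is 40 mm across.
- handle_mid (a point): middle (half-way up) of the upright black handle that stands on the wheel's rim at the end of one spoke, 70 mm from the wheel's axis: a round grip 22 mm across and 53 mm tall, from 112 to 165 mm above the table, this point 137.5 mm above it; below the grip a thinner steel neck. It travels round with the wheel.
- stage: fixed aluminium calibration slide with base plate 420 x 130 x 12 mm; its origin is on the table under the wheel's axis, x runs along the slide away from the wheel, z up. The grey gearbox under the wheel is 90 x 90 mm and 78 mm tall; plate reaches from -90 to 330 mm in x.
- target_plate (a point): middle of the face of the upright white target plate (90 mm wide, 70 mm tall) on the slide's carriage, 90 mm above the table; it is driven by the wheel.
- cell: blue round battery cell standing on end, 18 mm across, 65 mm tall; loose on the table beside the slide; origin under it at table height. Leave it alone.
- tube: upright yellow-orange tablet tube with a cap, 30 mm across, 140 mm tall; loose on the table beside the slide; origin under it at table height. Leave it alone.
- spool: grey solder spool standing on its flange, 56 mm across, 40 mm tall; loose on the table beside the slide; origin under it at table height. Leave it alone.
- screwdriver: screwdriver with a blue handle, lying, 150 mm long; loose on the table beside the slide; origin under it at table height. Leave it alone.
- mouse: grey and black computer mouse, 100 x 58 x 31 mm; loose on the table beside the slide; origin under it at table height. Leave it alone.
- tyre: spare robot-car wheel lying flat: black tyre, red centre, 66 mm across, 26 mm tall; loose on the table beside the slide; origin under it at table height. Leave it alone.
- tray: grey open parts tray, 100 x 75 x 28 mm; loose on the table beside the slide; origin under it at table height. Leave it alone.

How it is judged:
On the way:
1. the handle has been pushed to the far side of the wheel (about half a turn) (distance of handle_mid from where it was at the start of the episode above 0.125 m).
At the end, for the whole second after the job is handed in: The wheel has been turned clockwise by one turn and is at rest: its handle is within 12 mm of where it started and the target plate has moved on by 24 mm, give or take 4 mm (value of joint feed_wheel above 6 rad and distance of handle_mid from where it was at the start of the episode below 0.012 m and distance of target_plate from where it was at the start of the episode between 0.02 and 0.028 m and velocity of joint feed_wheel between -0.05 and 0.05 rad/s); the robot touches nothing.
It fails at once if the handle is taken between the fingers (horizontal distance between the grasp point and handle_mid below 0.013 m and z of the grasp point in the frame of handle_mid below 0.03 m).
It fails at once if a bystander is moved more than 20 mm (distance of any of cell, tube, spool, screwdriver, mouse, tyre, tray from where it was at the start of the episode above 0.02 m).
It also fails if it takes over 64 s, if anything falls off the work surface, if the arm or the gripper's body presses on something with over 40 N, if the wrist force passes 120 N, or if a joint passes its speed limit or range.

## Working session

There is one attempt and no reset: what is moved stays moved. The work goes in short steps, Python scripts to look and compute and a shell command to move; the robot and the scene stay as the last step left them, time stands still between calls to the robot, and variables do not carry over. Pictures are saved under pics/ and viewed, about 8 in all and at most 12, crops included, and the job is handed in when it is done.

```bash
mkdir -p pics
python3 - <<'E'
from plant import *
import cv2
for n in ("scene","top"):
    cv2.imwrite(f"pics/{n}0.png",read_camera(n)[:,:,::-1])
    c=camera_info(n);print(n,c)
print(get_state())
E
```

```text
scene {'K': array([[507.74855985,   0.        , 317.5425413 ],
       [  0.        , 507.74855985, 239.02302689],
       [  0.        ,   0.        ,   1.        ]]), 'R': array([[-0.10316642,  0.99463521, -0.007582  ],
       [ 0.67969595,  0.06493062, -0.73061442],
       [-0.72620252, -0.08052833, -0.68274818]]), 't': array([ 0.0180665 , -0.33409942,  1.42590765])}
top {'K': array([[498.00718477,   0.        , 317.03548539],
       [  0.        , 498.00718477, 242.56579546],
       [  0.        ,   0.        ,   1.        ]]), 'R': array([[ 0.02967984, -0.99948136,  0.01249454],
       [-0.99690149, -0.03050958, -0.07250227],
       [ 0.07284587, -0.01030397, -0.99728998]]), 't': array([0.02134698, 0.63553386, 1.02249388])}
{'time': 0.1, 'qpos': array([ 1.19801365e+00,  2.87101454e-01,  1.57801827e+00, -2.87996973e-05,
        1.27862617e+00, -1.49995472e-01]), 'dq': array([ 0.00089447, -0.00254525, -0.00368915,  0.00106668, -0.00145539,
        0.00058057]), 'joint_efforts': array([ 2.35464386e-04, -4.07294154e+01, -2.93701172e+01, -1.48446725e-04,
        3.43568361e-03,  1.55252656e-05]), 'eef_pos': array([0.14887625, 0.65770988, 0.203976  ]), 'tcp_rot': array([ 1.11159174e-01,  9.93802032e-01, -1.04360893e-03, -2.64905427e-04]), 'contact_force': array([-0.10518224,  0.41973052,  0.81711982]), 'wrist_torque': array([ 0.01535325, -0.00970635, -0.01586495]), 'opening': 1.0053044012107788}
```

View pics/scene0.png

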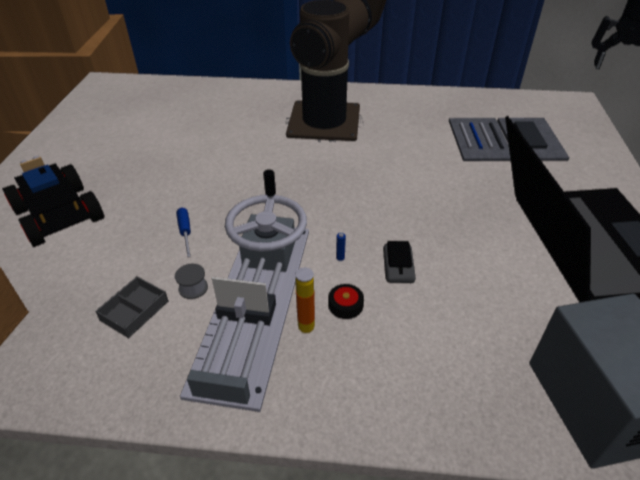

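View pics/top0.png

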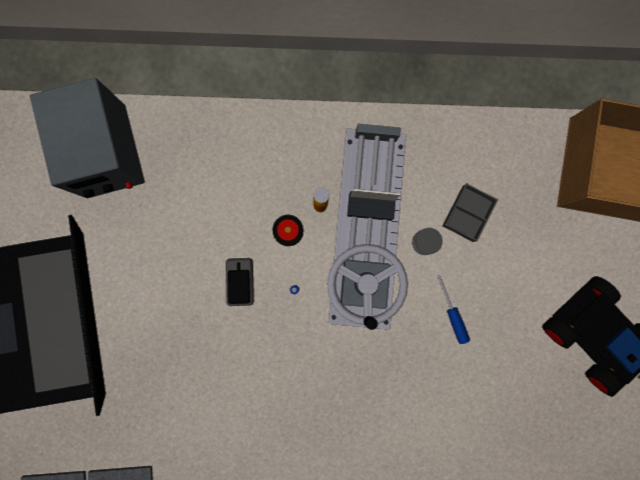

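The scene view shows the wheel hub near (265,219) and the handle toward the robot at (269,170–195). In the top view the hub is at (368,285) and the handle top at (370,323). The tube at (321,198) is the only tall bystander. Next I enlarge the wheel.

```bash
cat > h.py <<'E'
from plant import *
import numpy as np, cv2
def onplane(n,uv,z):
    c=camera_info(n);R,t=c["R"],c["t"]
    d=R.T@np.linalg.inv(c["K"])@np.array([*uv,1.]);o=-R.T@t
    return o+d*(z-o[2])/d[2]
def proj(n,X):
    c=camera_info(n);p=c["K"]@(c["R"]@np.asarray(X)+c["t"]);return p[:2]/p[2]
E
python3 - <<'E'
from h import *
for n,uv,z in [("top",(368,285),.11),("scene",(265,217),.11),("top",(370,323),.165),("scene",(269,171),.165),("top",(321,193),.14),("top",(294,289),.065),("top",(427,241),.04),("top",(288,230),.026)]:
    print(n,uv,onplane(n,uv,z).round(4))
a=cv2.imread("pics/top0.png")[235:345,310:430];b=cv2.imread("pics/scene0.png")[155:265,205:325]
cv2.imwrite("pics/crop1.png",np.hstack([cv2.resize(i,(400,367),interpolation=cv2.INTER_CUBIC) for i in(a,b)]))
E
```

```text
top (368, 285) [ 0.5498 -0.0586  0.11  ]
scene (265, 217) [ 0.5546 -0.0589  0.11  ]
top (370, 323) [ 0.4825 -0.0573  0.165 ]
scene (269, 171) [ 0.4841 -0.0596  0.165 ]
top (321, 193) [0.7195 0.037  0.14  ]
top (294, 289) [0.5371 0.0842 0.065 ]
top (427, 241) [ 0.6436 -0.1869  0.04  ]
top (288, 230) [0.6589 0.1021 0.026 ]
```

View pics/crop1.png

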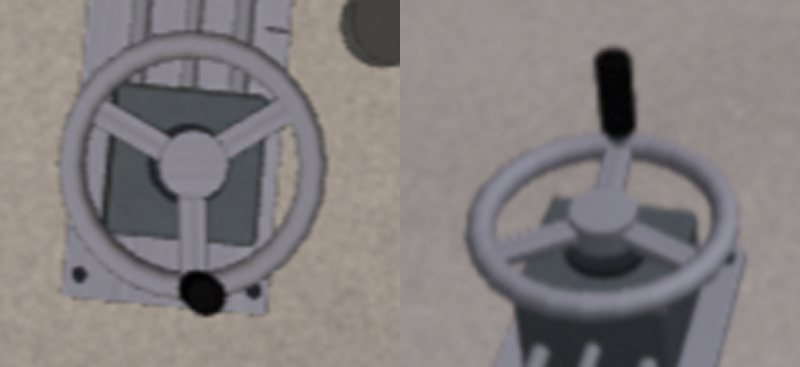

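The crop shows the hub at about (192,165), which is top-view pixel (367.6,284.5), and the grip top at about (204,295), pixel (371,323.5). That puts the hub at about (0.552, -0.059) and the handle at about (0.482, -0.059). Clockwise from there starts toward +y, so I will push from the -y side. I'm moving there now with the jaws shut and squared to y.

```bash
python3 -m jog '{"travel":[[25,-28,0],[25,-28,0],[25,-28,0],[25,-28,0],[25,-28,0]],"dr":[[0,0,2.55],[0,0,2.55],[0,0,2.55],[0,0,2.55],[0,0,2.55]],"jaw":[255,255,255,255,255]}'
python3 -m jog '{"travel":[[25,-28,0],[25,-28,0],[25,-28,0],[25,-28,0],[25,-28,0]],"dr":[[0,0,0],[0,0,0],[0,0,0],[0,0,0],[0,0,0]],"jaw":[255,255,255,255,255]}'
```

```text
time: 0.52
eef_pos: [0.2746, 0.5167, 0.2046]
tcp_rot: [-0.001, 1.0, -0.0, -0.0]
contact_force: [1.2, 0.6, 0.7]
opening: 0.298
time: 0.93
eef_pos: [0.3997, 0.3766, 0.2048]
tcp_rot: [0.0, 1.0, -0.0, -0.0]
contact_force: [0.4, 0.0, 0.8]
opening: 0.002
```

```bash
python3 -m jog '{"travel":[[7,-41,0],[7,-41,0],[7,-41,0],[7,-41,0],[7,-41,0]],"dr":[[0,0,0],[0,0,0],[0,0,0],[0,0,0],[0,0,0]],"jaw":[255,255,255,255,255]}'
python3 -m jog '{"travel":[[7,-41,0],[7,-41,0],[7,-41,0],[7,-41,0],[7,-41,0]],"dr":[[0,0,0],[0,0,0],[0,0,0],[0,0,0],[0,0,0]],"jaw":[255,255,255,255,255]}'
python3 -m jog '{"travel":[[7,-41,0],[6,-41,0],[0,0,-33],[0,0,-33],[0,0,0]],"dr":[[0,0,0],[0,0,0],[0,0,0],[0,0,0],[0,0,0]],"jaw":[255,255,255,255,255]}'
python3 - <<'E'
from h import *
i=[cv2.resize(read_camera(n)[v:v+110,u:u+120,::-1],(400,367),interpolation=cv2.INTER_CUBIC) for n,u,v in(("top",310,245),("scene",205,145))]
cv2.imwrite("pics/crop2.png",np.hstack(i))
E
```

```text
time: 1.35
eef_pos: [0.4337, 0.1714, 0.2048]
tcp_rot: [-0.0, 1.0, -0.0, -0.0]
contact_force: [1.4, 0.5, -0.1]
opening: -0.001
time: 1.77
eef_pos: [0.4687, -0.0336, 0.205]
tcp_rot: [0.0, 1.0, 0.0, 0.0]
contact_force: [1.1, 0.4, 0.0]
opening: -0.003
time: 2.18
eef_pos: [0.4772, -0.1126, 0.1321]
tcp_rot: [0.001, 1.0, 0.003, -0.006]
contact_force: [-1.6, 0.9, -1.2]
opening: 0.004
```

View pics/crop2.png

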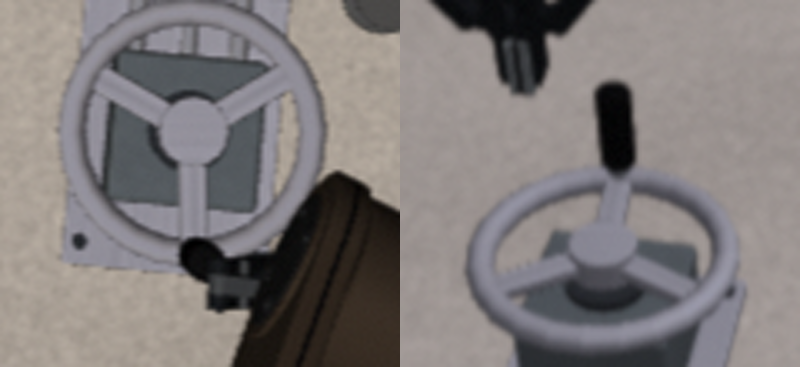

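The right crop shows the shut fingers, tip at about (522,90), on the -y side of the handle. The handle hasn't moved. I raise slightly because the knuckles flare above the pads, and step onto the pushing circle.

```bash
python3 -m jog '{"travel":[[12,4,5],[11,3,0],[0,0,0],[0,0,0]],"dr":[[0,0,0],[0,0,0],[0,0,0],[0,0,0]],"jaw":[255,255,255,255]}'
python3 - <<'E'
from h import *
p=get_state()["eef_pos"];H=np.array([.552,-.0588])
print(p, proj("scene",p))
for a in [222,201]+list(range(195,-160,-15)):
    r=np.radians(a);P=H+.07*np.array([np.cos(r),np.sin(r)]);Q=H+.07*np.array([np.cos(r+np.pi/12),np.sin(r+np.pi/12)])
    print(a,(P*1e3).round(1),((P-Q)*1e3).round(1))
E
```

```text
time: 2.62
eef_pos: [0.5064, -0.1065, 0.146]
tcp_rot: [-0.001, 1.0, -0.001, 0.001]
contact_force: [0.5, -0.0, -0.8]
opening: -0.002
[ 0.50643106 -0.10647182  0.1459541 ] [243.41302455 184.71793499]
222 [ 500.  -105.6] [-13.9  11.9]
201 [486.6 -83.9] [-8.7 16.1]
195 [484.4 -76.9] [-7.  16.9]
180 [482.  -58.8] [-2.4 18.1]
165 [484.4 -40.7] [ 2.4 18.1]
150 [491.4 -23.8] [ 7.  16.9]
135 [502.5  -9.3] [11.1 14.5]
120 [517.    1.8] [14.5 11.1]
105 [533.9   8.8] [16.9  7. ]
90 [552.   11.2] [18.1  2.4]
75 [570.1   8.8] [18.1 -2.4]
60 [587.    1.8] [16.9 -7. ]
45 [601.5  -9.3] [ 14.5 -11.1]
30 [612.6 -23.8] [ 11.1 -14.5]
15 [619.6 -40.7] [  7.  -16.9]
0 [622.  -58.8] [  2.4 -18.1]
-15 [619.6 -76.9] [ -2.4 -18.1]
-30 [612.6 -93.8] [ -7.  -16.9]
-45 [ 601.5 -108.3] [-11.1 -14.5]
-60 [ 587.  -119.4] [-14.5 -11.1]
-75 [ 570.1 -126.4] [-16.9  -7. ]
-90 [ 552.  -128.8] [-18.1  -2.4]
-105 [ 533.9 -126.4] [-18.1   2.4]
-120 [ 517.  -119.4] [-16.9   7. ]
-135 [ 502.5 -108.3] [-14.5  11.1]
-150 [491.4 -93.8] [-11.1  14.5]
```

```bash
python3 -m jog '{"travel":[[-10,10,-2],[-8,11,0],[-4,8.6,0],[-2.4,18.1,0],[2.4,18.1,0]],"dr":[[0,0,0],[0,0,0],[0,0,0],[0,0,0],[0,0,0]],"jaw":[255,255,255,255,255]}'
python3 - <<'E'
from h import *
i=[cv2.resize(read_camera(n)[v:v+110,u:u+120,::-1],(400,367),interpolation=cv2.INTER_CUBIC) for n,u,v in(("top",310,245),("scene",215,145))]
cv2.imwrite("pics/crop3.png",np.hstack(i)); s=get_state();print(s["eef_pos"],s["contact_force"])
E
```

```text
time: 3.03
eef_pos: [0.482, -0.04, 0.1424]
tcp_rot: [0.0, 1.0, -0.0, -0.0]
contact_force: [0.3, -0.6, 0.9]
opening: -0.001
[ 0.48261422 -0.03874843  0.14242021] [ 0.16422573 -0.41895169  0.22015052]
```

View pics/crop3.png

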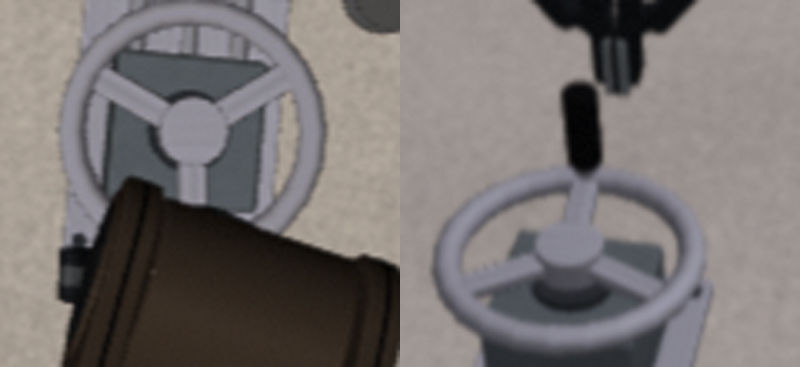

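The wheel did not move: the fingers (tip at about (618,90) in the right crop) passed the handle without touching it. I'll check where they really are.

Run:
```python
from h import *
s=get_state();p=s["eef_pos"];print(p,proj("scene",p),proj("top",p),proj("top",p+[0,0,.03]))
u=215+(618-400)/400*120; v=145+92/367*110
print("tip seen scene",u,v,onplane("scene",(u,v),p[2]),onplane("scene",(u,v),p[2]+.02))
t=(310+75/400*120,245+275/367*110);print("top seen",t,onplane("top",t,.15),onplane("top",t,.19))
for X in([.482,-.0588,.165],[.482,-.0588,.112],[.552,-.0588,.11]):print(X,proj("scene",X),proj("top",X))
c=camera_info("wrist");print(c)
cv2.imwrite("pics/wrist1.png",read_camera("wrist")[:,:,::-1])
cv2.imwrite("pics/scene4.png",cv2.resize(read_camera("scene")[120:270,180:380,::-1],(800,600),interpolation=cv2.INTER_CUBIC))
```

```text
[ 0.48261422 -0.03874843  0.14242021] [280.62826407 180.74191753] [358.45132191 321.54505847] [360.06037792 322.98932224]
tip seen scene 280.4 172.57493188010898 [ 0.45604917 -0.04339371  0.14242021] [ 0.4835853  -0.0378775   0.16242021]
top seen (332.5, 327.425068119891) [0.47126875 0.00904389 0.15      ] [0.47507758 0.01088839 0.19      ]
[0.482, -0.0588, 0.165] [269.60063885 170.38217668] [370.80278222 323.29073626]
[0.482, -0.0588, 0.112] [271.53148084 192.43589752] [367.45182646 320.80458996]
[0.552, -0.0588, 0.11] [265.31451807 216.10397227] [368.14872261 283.85517766]
{'K': array([[339.65550854,   0.        , 314.99454436],
       [  0.        , 339.65550854, 236.86989308],
       [  0.        ,   0.        ,   1.        ]]), 'mount': array([[ 7.01706357e-04, -9.47257986e-01, -3.20471240e-01,
         8.24094023e-02],
       [ 9.99999712e-01,  5.72417454e-04,  4.97639509e-04,
         7.18076785e-04],
       [-2.87949668e-04, -3.20471497e-01,  9.47258115e-01,
        -1.68040395e-01],
       [ 0.00000000e+00,  0.00000000e+00,  0.00000000e+00,
         1.00000000e+00]])}
```

View pics/scene4.png

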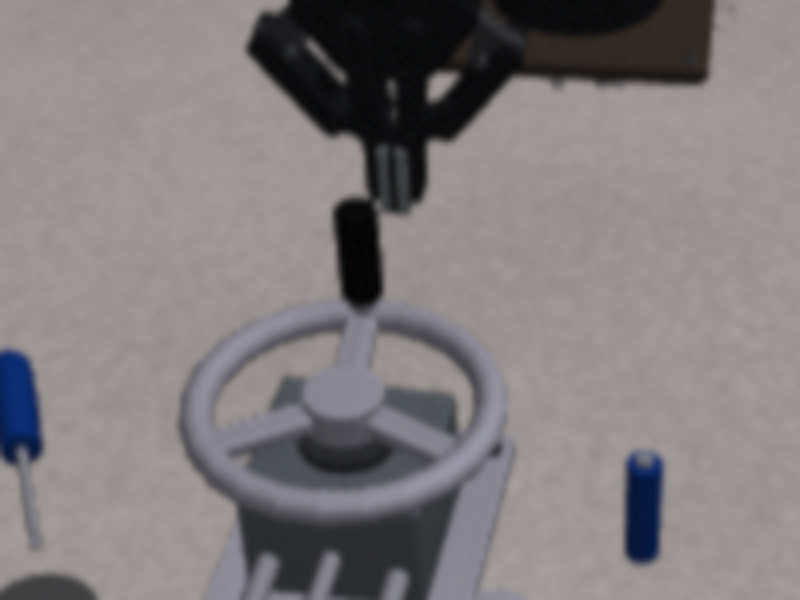

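View pics/wrist1.png

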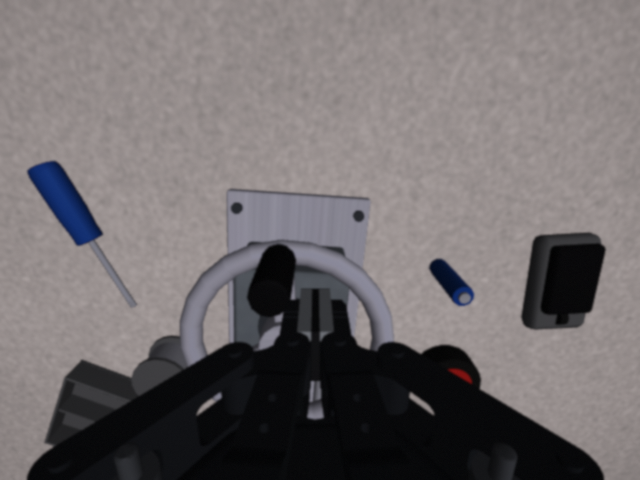

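Run:
```python
from h import *
from scipy.spatial.transform import Rotation as Ro
s=get_state();p=s["eef_pos"];R=Ro.from_quat(s["tcp_rot"]).as_matrix();c=camera_info("wrist");M=c["mount"]
print(p)
def pw(X):
    q=M[:3,:3].T@(R.T@(np.array(X)-p)-M[:3,3]);q=c["K"]@q;return q[:2]/q[2]
for n,X in dict(tcp=p,hub=[.552,-.0588,.11],htop=[.482,-.0588,.165],hbot=[.482,-.0588,.112],rimfar=[.622,-.0588,.108],riml=[.552,.0112,.108],cell=[.5371,.0842,.065]).items():print(n,pw(X).round(1))
```

```text
[ 0.48298646 -0.0405148   0.14251342]
tcp [313.5 281.2]
hub [287.6 349.5]
htop [275.4 300. ]
hbot [284.7 258.2]
rimfar [289.9 423.9]
riml [386.7 347.9]
cell [467.1 299.4]
```

The wrist view matches the reported pose: grip top seen at (268,297) against (275,300) predicted, and cell top at (464,297) against (467,299). But the visible fingertips at (315,290), compared with the scene view, sit about 20 mm short of the TCP. So the tips passed just over the 165 mm grip. I lift, go back to the start side, and work about 25 mm lower.

```bash
python3 -m jog '{"travel":[[0,0,30],[8,-32,0],[9,-33,0],[0,0,-27],[0,0,-27]],"dr":[[0,0,0],[0,0,0],[0,0,0],[0,0,0],[0,0,0]],"jaw":[255,255,255,255,255]}'
python3 -m jog '{"travel":[[0,0,0],[0,0,0]],"dr":[[0,0,0],[0,0,0]],"jaw":[255,255]}'
python3 - <<'E'
from h import *
cv2.imwrite("pics/scene5.png",cv2.resize(read_camera("scene")[120:270,180:380,::-1],(800,600),interpolation=cv2.INTER_CUBIC))
p=get_state()["eef_pos"];print(p,(proj("scene",p)-[180,120])*4)
E
```

```text
time: 3.65
eef_pos: [0.5024, -0.1093, 0.1203]
tcp_rot: [0.002, 1.0, -0.002, 0.003]
contact_force: [0.3, 0.7, -0.1]
opening: 0.002
time: 3.82
eef_pos: [0.4986, -0.106, 0.1168]
tcp_rot: [0.001, 1.0, 0.001, -0.002]
contact_force: [0.3, -0.1, 0.2]
opening: 0.001
[ 0.50001861 -0.10631272  0.11856714] [262.74753738 296.10718106]
```

View pics/scene5.png

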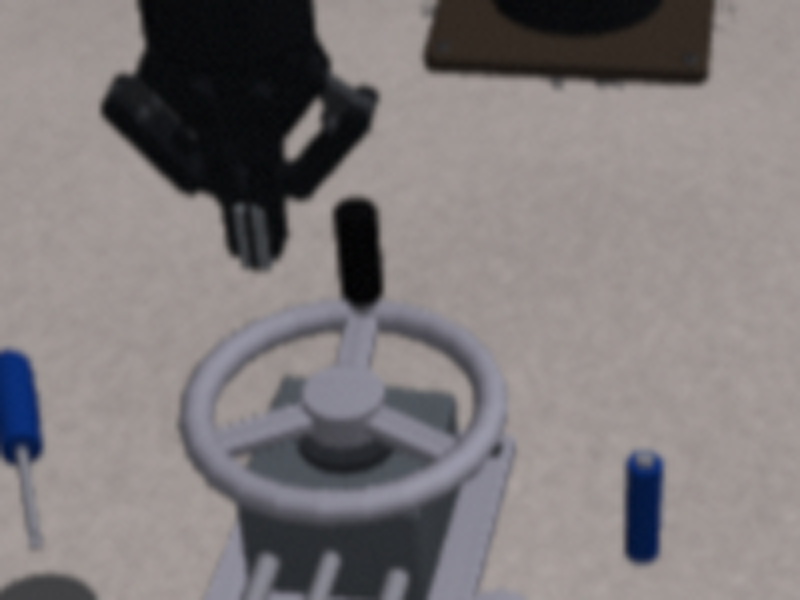

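The tip is now seen at (255,265), beside the grip (top (355,205), bottom (362,300)), with about 25 mm of overlap. I start pushing and follow the white plate's position numerically.

```bash
cat >> h.py <<'E'
def plate(img):
    w=img[255:345,180:300]; m=((w.min(2)>175)).astype(np.uint8)
    n,l,st,ce=cv2.connectedComponentsWithStats(m); k=1+st[1:,4].argmax(); return ce[k]+[180,255],st[k]
E
python3 -m jog '{"travel":[[-8,11,0],[-4,9,0],[-3,9,0],[-2.4,18.1,0],[2.4,18.1,0]],"dr":[[0,0,0],[0,0,0],[0,0,0],[0,0,0],[0,0,0]],"jaw":[255,255,255,255,255]}'
python3 - <<'E'
from h import *
i=read_camera("scene");cv2.imwrite("pics/s6.png",i[:,:,::-1])
print(plate(cv2.imread("pics/scene0.png")),plate(i),get_state()["eef_pos"])
E
```

```text
time: 4.28
eef_pos: [0.4855, -0.0401, 0.1197]
tcp_rot: [0.0, 1.0, -0.001, 0.002]
contact_force: [0.8, -1.8, -0.5]
opening: 0.002Traceback (most recent call last):
  File "<stdin>", line 3, in <module>
  File "h.py", line 11, in plate
    n,l,st,ce=cv2.connectedComponentsWithStats(m); k=1+st[1:,4].argmax(); return ce[k]+[180,255],st[k]
                                                       ~~~~~~~~~~~~~~~^^
ValueError: attempt to get argmax of an empty sequence
```

Contact force of -1.8 N in y shows the handle is being pushed. I fix the plate tracker with template matching and continue.

```bash
sed -i '/^def plate/,$d' h.py
cat >> h.py <<'E'
def plate(img):
    T=cv2.imread("pics/scene0.png")[274:316,208:274]; w=img[260:345,190:300]
    r=cv2.matchTemplate(w,T,cv2.TM_CCOEFF_NORMED);_,s,_,(x,y)=cv2.minMaxLoc(r)
    return (x-18,y-14),round(s,3)   # shift in px
print("expected px for 24 mm",proj("scene",[.754,-.072,.09])-proj("scene",[.73,-.07,.09]))
E
python3 -m jog '{"travel":[[7,16.9,0],[11.1,14.5,0],[14.5,11.1,0],[16.9,7,0],[18.1,2.4,0]],"dr":[[0,0,0],[0,0,0],[0,0,0],[0,0,0],[0,0,0]],"jaw":[255,255,255,255,255]}'
python3 - <<'E'
from h import *
i=read_camera("scene")[:,:,::-1].copy();cv2.imwrite("pics/s7.png",i)
print(plate(cv2.imread("pics/scene0.png")),plate(cv2.imread("pics/s6.png")),plate(i),get_state()["eef_pos"])
E
```

```text
time: 4.75
eef_pos: [0.5519, 0.0128, 0.1186]
tcp_rot: [-0.001, 1.0, -0.0, -0.001]
contact_force: [-2.4, -3.2, 1.1]
opening: 0.003
expected px for 24 mm [-4.37416525 11.15204549]
((0, 0), 1.0) ((0, 1), 0.992) ((-1, 3), 0.989) [0.5555146  0.01246382 0.11931314]
```

```bash
python3 -m jog '{"travel":[[18.1,-2.4,0],[16.9,-7,0],[14.5,-11.1,0],[11.1,-14.5,0],[7,-16.9,0]],"dr":[[0,0,0],[0,0,0],[0,0,0],[0,0,0],[0,0,0]],"jaw":[255,255,255,255,255]}'
python3 - <<'E'
from h import *
i=read_camera("scene")[:,:,::-1].copy();cv2.imwrite("pics/s8.png",i)
cv2.imwrite("pics/s8c.png",cv2.resize(i[130:310,180:380],(667,600),interpolation=cv2.INTER_CUBIC))
print(plate(i),get_state()["eef_pos"])
E
```

```text
time: 5.22
eef_pos: [0.6201, -0.0398, 0.1184]
tcp_rot: [-0.001, 1.0, 0.001, -0.001]
contact_force: [-1.1, 1.1, 0.2]
opening: 0.002
expected px for 24 mm [-4.37416525 11.15204549]
((-2, 6), 0.98) [ 0.62148535 -0.04375092  0.11878866]
```

View pics/s8c.png

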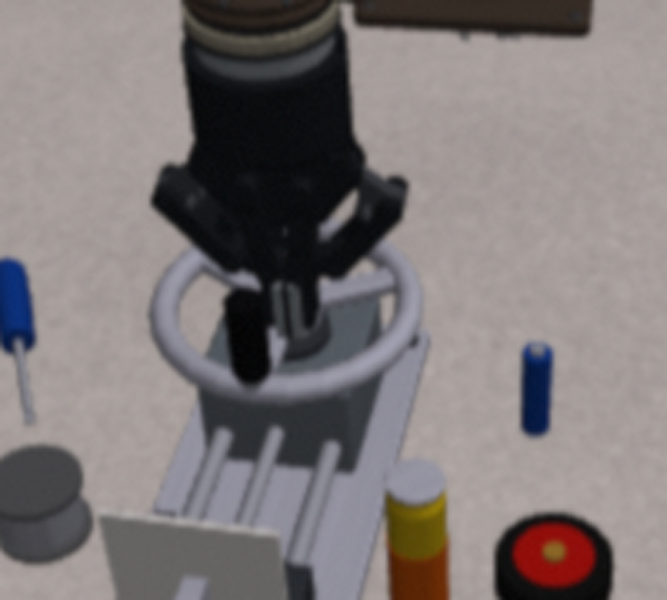

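The handle is now on the far side (grip at (248,335)), with the fingers behind it at (290,310), and the plate has moved about half a step. Continuing.

```bash
python3 -m jog '{"travel":[[2.4,-18.1,0],[-2.4,-18.1,0],[-7,-16.9,0],[-11.1,-14.5,0],[-14.5,-11.1,0]],"dr":[[0,0,0],[0,0,0],[0,0,0],[0,0,0],[0,0,0]],"jaw":[255,255,255,255,255]}'
python3 - <<'E'
from h import *
i=read_camera("scene")[:,:,::-1].copy();cv2.imwrite("pics/s9.png",i)
print(plate(i),get_state()["eef_pos"])
E
```

```text
time: 5.68
eef_pos: [0.5875, -0.1199, 0.1187]
tcp_rot: [0.0, 1.0, 0.0, 0.001]
contact_force: [1.5, 1.0, 0.3]
opening: -0.002
expected px for 24 mm [-4.37416525 11.15204549]
((-3, 8), 0.968) [ 0.58489007 -0.12137828  0.11827403]
```

```bash
python3 -m jog '{"travel":[[-16.9,-7,0],[-18.1,-2.4,0],[-18.1,2.4,0],[-16.9,7,0],[-14.5,11.1,0]],"dr":[[0,0,0],[0,0,0],[0,0,0],[0,0,0],[0,0,0]],"jaw":[255,255,255,255,255]}'
python3 -m jog '{"travel":[[0,0,0],[0,0,0]],"dr":[[0,0,0],[0,0,0]],"jaw":[255,255]}'
python3 - <<'E'
from h import *
i=read_camera("scene")[:,:,::-1].copy();cv2.imwrite("pics/s10.png",i)
a=[cv2.resize(k[140:260,205:325],(400,400),interpolation=cv2.INTER_CUBIC) for k in (cv2.imread("pics/scene0.png"),i)]
cv2.imwrite("pics/s10c.png",np.hstack(a))
print(plate(i),get_state()["eef_pos"])
E
```

```text
time: 6.15
eef_pos: [0.5041, -0.1083, 0.1194]
tcp_rot: [0.001, 1.0, -0.0, 0.003]
contact_force: [3.5, 1.0, 0.1]
opening: -0.001
time: 6.32
eef_pos: [0.5029, -0.108, 0.1187]
tcp_rot: [-0.0, 1.0, -0.0, 0.0]
contact_force: [0.6, 0.4, 0.9]
opening: -0.001
expected px for 24 mm [-4.37416525 11.15204549]
((-4, 11), 0.965) [ 0.50349381 -0.10840641  0.11875631]
```

View pics/s10c.png

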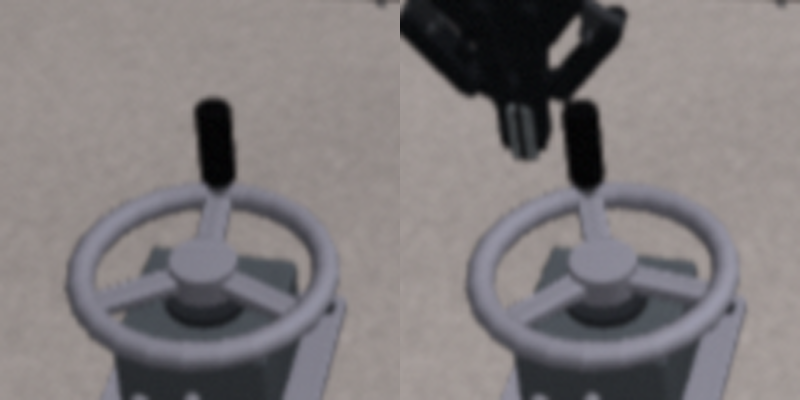

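The start is on the left and now is on the right. The grip is at x≈582−400=182 against 213, so about 18 mm remain. I finish with small slow steps.

```bash
python3 -m jog '{"travel":[[-8,6,0],[-4,5,0],[-2,4,0],[-2,3,0],[0,2,0]],"dr":[[0,0,0],[0,0,0],[0,0,0],[0,0,0],[0,0,0]],"jaw":[255,255,255,255,255]}'
python3 -m jog '{"travel":[[0,0,0],[0,0,0]],"dr":[[0,0,0],[0,0,0]],"jaw":[255,255]}'
cat >> h.py <<'E'
def handle(img): # dark columns in the rows of the grip, lower part
    m=(img[186:192,240:300].max(2)<60); m=m.any(0); return np.where(m)[0]+240
E
python3 - <<'E'
from h import *
i=read_camera("scene")[:,:,::-1].copy();cv2.imwrite("pics/s11.png",i)
for n in("scene0","s10","s11"):
  k=cv2.imread(f"pics/{n}.png");print(n,plate(k),handle(k))
print(get_state()["eef_pos"])
E
```

```text
time: 6.78
eef_pos: [0.4867, -0.088, 0.1181]
tcp_rot: [-0.0, 1.0, -0.0, -0.001]
contact_force: [-1.4, -1.7, 0.7]
opening: -0.002
time: 6.95
eef_pos: [0.4871, -0.0879, 0.118]
tcp_rot: [0.0, 1.0, 0.0, -0.0]
contact_force: [-1.0, -0.8, -0.6]
opening: -0.001
expected px for 24 mm [-4.37416525 11.15204549]
scene0 ((0, 0), 1.0) [265 266 267 268 269 270 271 272 273 274]
s10 ((-4, 11), 0.965) [241 242 243 255 256 257 258 259 260 261 262 263 264 265]
s11 ((-4, 11), 0.966) [264 265 266 267 268 269 270 271 272 273 274]
[ 0.48710515 -0.08803267  0.11800225]
```

The grip is within 1 px (about 2 mm) of its starting columns. I back off toward -y, then lift clear.

```bash
python3 -m jog '{"travel":[[0,-10,0],[0,-25,0],[0,-25,10],[0,-20,35],[0,-20,35]],"dr":[[0,0,0],[0,0,0],[0,0,0],[0,0,0],[0,0,0]],"jaw":[255,255,255,255,255]}'
python3 -m jog '{"travel":[[0,-20,30],[0,-20,30],[0,-20,0],[0,0,0],[0,0,0]],"dr":[[0,0,0],[0,0,0],[0,0,0],[0,0,0],[0,0,0]],"jaw":[255,255,255,255,255]}'
python3 - <<'E'
from h import *
i=read_camera("scene")[:,:,::-1].copy()
k=cv2.imread("pics/scene0.png");print(plate(i),handle(k),handle(i))
cv2.imwrite("pics/s12.png",np.hstack([cv2.resize(q[140:340,80:420],(400,235)) for q in(k,i)]))
s=get_state();print(s["eef_pos"],s["contact_force"],s["time"])
E
```

```text
time: 7.42
eef_pos: [0.4856, -0.1892, 0.1969]
tcp_rot: [0.0, 1.0, 0.001, -0.002]
contact_force: [0.8, -0.6, 0.3]
opening: -0.002
time: 7.83
eef_pos: [0.4868, -0.2494, 0.258]
tcp_rot: [0.001, 1.0, 0.0, -0.0]
contact_force: [0.5, 0.0, -0.4]
opening: -0.001
expected px for 24 mm [-4.37416525 11.15204549]
((-4, 11), 0.966) [265 266 267 268 269 270 271 272 273 274] [264 265 266 267 268 269 270 271 272 273 274]
[ 0.48656686 -0.24829452  0.25705535] [0.14137821 0.25045735 0.80705055] 7.8833
```

View pics/s12.png

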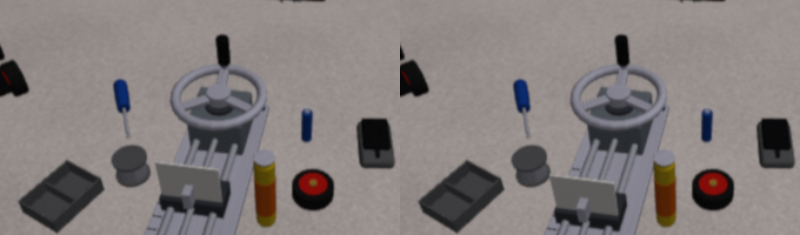

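The before and after views match: the handle is back at (222,50), the plate has moved on, and all the bystanders are unmoved.

```bash
python3 -c "
from plant import *
print(sign_off())"
```

```text
the job is handed in; nothing more can be done
None
```

The wheel has been pushed clockwise through one full turn with the outside of the shut fingers, and the job is handed in. No verdict was reported. One possible rule breach on the first pass is described below.

**Last checks:**
- **Handle:** its scene-image columns are within 1 px (about 2 mm) of where they started.
- **Target plate:** it shifted (-4, 11) px, against (-4.4, 11.2) px expected for 24 mm.
- **Bystanders:** none shows any visible movement.
- **Arm:** it stands clear, about 190 mm to the side of the handle and raised to 0.257 m, with only noise on the force reading. It finished at about 7.9 s.

**First pass missed:** my first try at TCP height 0.142 m swept over the handle without moving it. The visible fingertips are about 20 mm short of the reported TCP, so I lowered the tool by 25 mm and pushed again.

**Possible breach:** taking the reported TCP at face value, that pass put the grasp point within 13 mm of the handle horizontally and about 24 mm above its middle. That is inside the 30 mm "taken between the fingers" limit. The fingers were shut and touched nothing, but I could not settle whether it was counted.

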